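Seat the jumped cell of the kitchen radio and lock its battery cover

ROBOT

A 6-joint arm with a two-finger parallel gripper is mounted at the origin on a cart in front of the work surface, level with it; the furniture and walls round the work are solid. World frame = base frame: x ahead of the robot, y to its left, z up, the work surface at z = 0. Lengths are in m, angles in rad, forces in N, time in s.
With the tool pointing down it reaches from about 0.425 to 0.95 m from the base axis. Payload 3.5 kg.
Tool frame: the origin (TCP) lies at the very end of the fingers, on their centre line; the grasp point (between the pads) lies 19 mm behind it (ctrl.grip_point_offset is the distance from the TCP to the grasp point, in m); z points along the fingers, y is the line along which they close (so a half turn about z gives the same grasp; the last joint's range is limited). The gripper opens to 85 mm and grips with 20 to 120 N. Pads are 22 mm wide; open, the fingers measure 114 mm over their backs; the gripper's body (76 mm by 85 mm) begins 54 mm behind the grasp point. The pads swing forward as they close: fully open they stand 13 mm farther back than shut.
Start: joints at [-0.877, 0.286, 1.577, -0, 1.279, -0.15], TCP at [0.504, -0.449, 0.194] pointing down, gripper open.
Joint ranges: [-2.77, 2.77], [-0.9, 2.22], [0.21, 2.48], [-1.53, 4.67], [0.24, 2.81], [-2.84, 2.84]. Speed limits (rad/s): [2.79, 2.79, 3.14, 3.14, 3.14, 3.14].

INTERFACE

Orientations are given as a unit quaternion [x, y, z, w].
In Python, from plant import ctrl gives the robot as it stands. The module is installed in compiled form; this text tells all that it offers.
- The arm moves only by the shell command python3 -m pendant 'ROWS' [OPENING] [FORCE]. ROWS is JSON, a list of rows, each an object of numbers: "dx", "dy", "dz": the shift along the tool's x, y, z in cm; "twist": the turn about the tool's z in degrees. A call has 1 to 10 rows; each row is the pose to reach, as a shift and turn from the pose commanded when the call began, along the tool's axes at that moment; what a row does not reach only later rows make up. A row lasts 1/8 s, in which the tool goes at most 62.5 mm and 10.7 degrees, less where a joint would pass 70% of its speed; a pose out of reach is approached as far as the arm can. A call with a gripper value outside its range is refused whole. OPENING is the opening in per cent of the stroke, from 0 (shut) to 100 (fully open), set as the call begins (- or left out, the last holds). The fingers move at their own pace and stop on an object; FORCE is the grip in N (left out, the last holds). Time passes only in rows, so rows that repeat a pose let the fingers close. It gives the time, the measured TCP pose, the force, the opening and the grip force at its end, in the units of the state.
- ctrl.get_state(): the state, without advancing time (a new reading comes with each control period).
- ctrl.read_camera(name): name is "scene" or "side" or "wrist"; returns a dict with "img" (384x512x3 uint8, red, green, blue), "depth" (384x512 float32, m along the optical axis (not along the pixel's ray), 0 where there is no reading), "camera_matrix" (3x3 intrinsics, pixels), "xyz" and "rotation" of the camera in the world; the wrist camera has in their place "tool_from_camera" (4x4, takes a point from camera to tool coordinates, whose origin is the TCP and whose axes are the flange's). Camera axes: x right, y up, looking along -z (the intrinsics and any distortion apply to the point x, -y, -z); pixel columns grow to the right and rows downward; lengths in m; the calibration is good to about 2 mm. The wrist camera is an equidistant fisheye: a pixel r from the principal point sees the ray r / f radians off the axis. A picture is of the moment at which its call begins: read the wrist's pose just before it.
- ctrl.sign_off(): hands the job in; it is judged then, once.
The state is a dict: "time": time; "qpos": joint angles; "dq": joint speeds; "joint_efforts": joint torques, N m; "eef_pos": TCP position; "tcp_rot": TCP orientation; "contact_force": force on the tool from outside, world axes, zero at the start; "wrist_torque": the same for the moment, N m; "opening": opening from 0.0 (shut) to 1.0 (fully open); "finger_force": force on a finger pad.
Only numpy, scipy, OpenCV 4.12 (cv2) and the standard library are available. Lean on these libraries where they do the work, as an engineer would, in place of code of your own. Each camera call takes 0.05 s, during which the arm holds its last target. There are 200 camera calls.

TASK

The kitchen radio lies on its face with its battery bay open, and the big cell in the row nearer the robot has not gone home: its button end has ridden up on the contact wall. Push that cell back against its coil spring and roll its button end down behind the wall, so that it lies level in its bay with the spring holding it; then slide the cover fully shut and push the orange lock fully in behind it. Leave the other things on the worktop where they stand.

Things in the scene. Friction and masses are not known exactly. Their poses are not given: they have to be found in the camera images.
- radio: Cream radio, fixed, lying on its face, 140 (x) x 290 (y) x 70 mm. Origin: on its underside, 140 mm from its +y end; at yaw 0 x points away from the robot, y (its length) left, z up. Positions below are in this frame, mm. In its back (z = 70) is an open battery bay, x -36.5 to 36.5, y -3 to 128, floor z = 35.5: two cell rows along y, near x = -18.5, far x = 18.5, 14 mm high divider between.
- thumb_recess (a point): Middle of the floor of the thumb recess at the bay's +y end, beyond the contact wall: radio frame (0, 105, 47.5). The recess spans x -36.5 to 36.5, y 82 to 128 and gives a finger room to push the near cell's button end. The far row's cell (x = 18.5, button to -y) is already in and fixed.
- lip_edge (a point): Top inner edge of the contact wall (the retaining lip) at the middle of the near row: radio frame (-18.5, 78, 55.5). The wall crosses the bay, y 78 to 82, and stands 20 mm above the bay floor.
- spring_face (a point): Middle of the face of the near row's spring plate, 16 mm across, at the row's -y end; moves with it. Radio frame (-18.5, 23, 52) when free; the coil lets it go back 18 mm towards -y, 0.4 N per mm (2 N with the cell home).
- cell: Loose D cell, about 140 g: 33 mm diameter, body 58 mm plus a 2 mm button; gold at the button end, else dark blue. Origin: centre of the 58 mm body; y axis = cell axis, button at +y. It starts leaning about 25 degrees in the near row: flat end on the bay floor at the spring plate, underside on the wall's edge, button end about 10 mm out over the recess, the button's middle about 76 mm above the worktop.
- cell_seat (a point): Where the cell's origin is when home: radio frame (-18.5, 47, 52); cell level, its top at z = 68.5. From its start, pushed about 10 to 15 mm towards -y, the button end clears the wall and can go down; let go, the spring pushes the cell back until its button bears on the wall. Friction can hold the button end some mm high; a push on its top beds it.
- cover (a joint): Teal sliding cover, 80 (x) x 141 (y) x 3 mm, lying on the radio's back between rails at x = -42.5 and 42.5 (5 mm high). Value = how far it stands open towards -y, m: 0 shut (end stop), 0.135 fully open. Slides with 1 to 2 N, stays where left. It passes 2 mm above a cell that is home; a cell that stands up blocks it.
- cover_ridge (a point): Middle of the top of the cover's push ridge, a bar 54 (x) x 6 (y) mm, 8 mm high on the cover (cover top z = 73, ridge top z = 82), 10 mm from the cover's -y edge. Radio x = 0, y = 2 mm - opening; pushed towards +y it shuts the cover.
- lock (a joint): Orange slide lock on the near edge of the radio's back. Value = how far it is pushed in towards the radio's +x, m: 0 open, 0.014 fully in (end stop). Moves with about 1 N, stays where left. Fully in it lies behind the -y edge of the shut cover; unless the cover is shut it runs against the cover's side.
- lock_knob (a point): Middle of the top of the lock's upright thumb tab, 6 (x) x 12 (y) mm, top 12 mm above the radio's back (z = 82); radio x = -57.5 mm + lock value, y = -15.5. (A folded aerial lies along the far edge of the back, x 55 to 69, up to 11 mm above it.)
- old_cell_1: Spent D cell like the other, standing upright on the worktop, 33 mm diameter, 60 mm high; origin at its foot. To be left alone.
- old_cell_2: Second spent D cell, standing upright; origin at its foot. To be left alone.
- mug: White mug, 82 x 114 x 91 mm with its handle; origin centre of its underside. To be left alone.
- pepper_mill: Wooden pepper mill, 58 mm wide, 170 mm high; origin centre of its underside. To be left alone.
- jam_jar: Glass jar with a green lid, 74 mm wide, 84 mm high; origin centre of its underside. To be left alone.
- food_tin: Flat tin, 86 mm diameter, 40 mm high; origin centre of its underside. To be left alone.
- cookbook: Dark blue book lying flat, 150 x 210 x 24 mm; origin centre of its underside. To be left alone.
Mind the look-alikes: they are no part of the job. Leave any pink look-alike of the cell alone.

How it is judged:
By the outcome, as a careful person would: the job done as asked, in the order asked, and still so for the second after the job is handed in, with the robot touching nothing.
It also fails if it takes over 45 s, if anything falls off the work surface, if the arm or the gripper's body presses on something with over 40 N, if the wrist force passes 120 N, or if a joint passes its speed limit or range.

## Working session

There is one attempt and no reset: what is moved stays moved. The work goes in short steps, Python scripts to look and compute and a shell command to move; the robot and the scene stay as the last step left them, time stands still between calls to the robot, and variables do not carry over. Pictures are saved under pics/ and viewed, at most 10 in all, crops included, and the job is handed in when it is done.

```bash
mkdir -p pics; cat > h.py <<'E'
import numpy as np, cv2
from plant import ctrl
from scipy.spatial.transform import Rotation as R
def cloud(c):
    K=c["camera_matrix"];d=c["depth"];v,u=np.mgrid[:384,:512]
    p=np.stack([(u-K[0,2])/K[0,0]*d,-(v-K[1,2])/K[1,1]*d,-d],-1)
    return p@np.array(c["rotation"]).reshape(3,3).T+np.array(c["xyz"])
def save(n,img,s=1):
    cv2.imwrite("pics/"+n,cv2.resize(img[...,::-1],None,fx=s,fy=s,interpolation=cv2.INTER_CUBIC))
E
python3 - <<'E'
from h import *
a=ctrl.read_camera("scene");b=ctrl.read_camera("side")
np.savez("v.npz",a=cloud(a),b=cloud(b),ai=a["img"],bi=b["img"])
save("scene.png",a["img"],1.5);save("side.png",b["img"],1.5)
s=ctrl.get_state();print(s["eef_pos"],s["tcp_rot"],s["time"],R.from_quat(s["tcp_rot"]).as_matrix().round(3))
E
```

```text
Traceback (most recent call last):
  File "h.py", line 7, in cloud
    return p@np.array(c["rotation"]).reshape(3,3).T+np.array(c["xyz"])
             ~~~~~~~~~~~~~~~~~~~~~~~~~~~~~~~^^^^^
ValueError: cannot reshape array of size 4 into shape (3,3)
```

```bash
sed -i 's/np.array(c\["rotation"\]).reshape(3,3)/R.from_quat(c["rotation"]).as_matrix()/' h.py
python3 - <<'E'
from h import *
a=ctrl.read_camera("scene");b=ctrl.read_camera("side")
np.savez("v.npz",a=cloud(a),b=cloud(b),ai=a["img"],bi=b["img"])
save("scene.png",a["img"],1.5);save("side.png",b["img"],1.5)
s=ctrl.get_state();print(s["eef_pos"],s["tcp_rot"],s["time"],R.from_quat(s["tcp_rot"]).as_matrix().round(3))
E
```

```text
[ 0.50403935 -0.44826391  0.192843  ] [ 9.12313660e-01  4.09491410e-01 -2.15713686e-04 -7.23561302e-04] 0.2 [[ 0.665  0.747 -0.001]
 [ 0.747 -0.665  0.001]
 [ 0.    -0.001 -1.   ]]
```

View pics/scene.png

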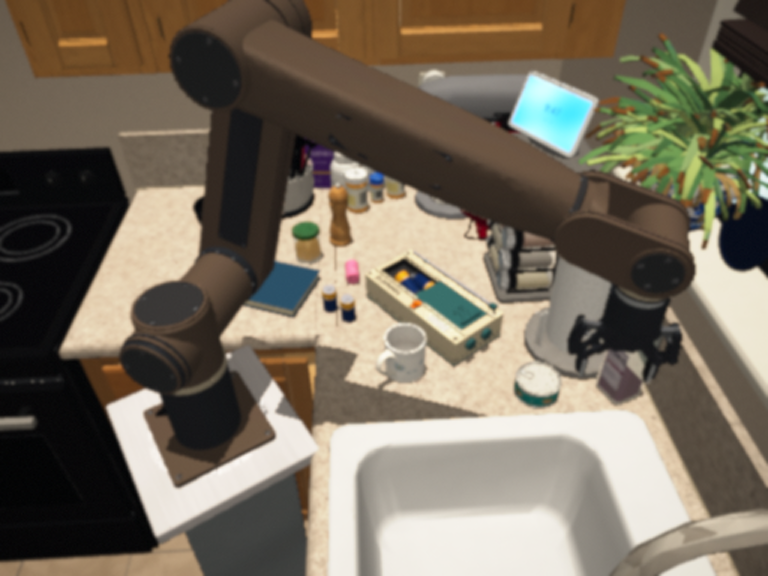

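View pics/side.png

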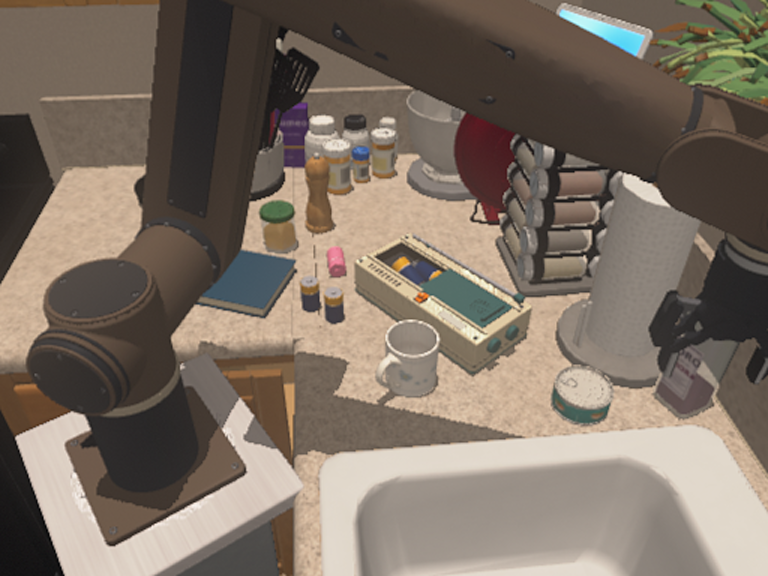

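The scene picture shows the radio at about (432,305) px (scaled 1.5x). Its gold/blue cells are at (405,275), the teal cover at (450,300) and the orange lock at (416,303). The pink look-alike is on the worktop at (352,271) and the spent cells stand at (330,298) and (347,307). The cell meant is the one in the radio's near row. Next I'll measure the radio pose.

```bash
python3 - <<'E'
from h import *
D=np.load("v.npz")
for k in "ab":
    P=D[k];I=D[k+"i"];h=cv2.cvtColor(I,cv2.COLOR_RGB2HSV).astype(int)
    m=(P[...,2]>.060)&(P[...,2]<.078)
    n,l,st,c=cv2.connectedComponentsWithStats(m.astype(np.uint8))
    t=D[k][m]
    for i in range(1,n):
        if st[i,4]>600:
            q=P[l==i][:,:2].astype(np.float32); (cx,cy),(w,hh),an=cv2.minAreaRect(q*1000)
            print(k,st[i],"rect",round(cx),round(cy),round(w),round(hh),round(an,1))
    hd=P[...,2]
    for nm,lo,hi,zr in [("teal",(75,80,40),(100,255,255),(.06,.09)),("orange",(5,170,150),(16,255,255),(.06,.1)),("gold",(17,120,90),(30,255,255),(.03,.1))]:
        mm=np.all((h>=lo)&(h<=hi),-1)&(hd>zr[0])&(hd<zr[1])&(P[...,0]>.3)&(P[...,0]<1)
        n,l,st,c=cv2.connectedComponentsWithStats(mm.astype(np.uint8))
        for i in range(1,n):
            if st[i,4]>12:
                q=P[l==i];print(k,nm,c[i].round(),st[i,4],np.median(q,0).round(3),np.round(cv2.minAreaRect((q[:,:2]*1000).astype(np.float32))[1:][0]),round(cv2.minAreaRect((q[:,:2]*1000).astype(np.float32))[2],1))
save("c.png",D["bi"][145:260,225:365],5.2)
E
```

```text
a [ 243  167   92   65 2434] rect 519 11 143 293 6.2
a teal [300. 203.] 590 [ 0.528 -0.046  0.074] [ 69. 136.] 5.5
a orange [277. 202.] 18 [ 0.465 -0.007  0.076] [13. 19.] 88.2
a gold [205. 164.] 132 [0.385 0.333 0.051] [21. 52.] 68.4
a gold [267. 183.] 50 [0.491 0.085 0.081] [72. 28.] 52.5
a gold [286. 189.] 16 [0.537 0.039 0.068] [39. 11.] 34.4
a gold [219. 197.] 21 [0.342 0.146 0.048] [ 9. 27.] 64.5
a gold [231. 204.] 22 [0.36  0.097 0.05 ] [10. 27.] 84.3
b [ 236  155  119   78 3780] rect 520 12 142 292 6.8
b orange [281. 198.] 25 [ 0.466 -0.006  0.074] [23.  8.] 3.8
b gold [191. 149.] 18 [0.404 0.332 0.062] [ 7. 20.] 87.5
b gold [180. 156.] 41 [0.373 0.346 0.045] [10. 32.] 43.9
b gold [266. 176.] 60 [0.489 0.082 0.081] [17. 30.] 86.8
b gold [290. 182.] 20 [0.532 0.036 0.066] [54. 14.] 32.7
b gold [206. 193.] 46 [0.342 0.146 0.047] [11. 27.] 64.7
b gold [222. 200.] 42 [0.359 0.095 0.049] [11. 26.] 63.2
```

View pics/c.png

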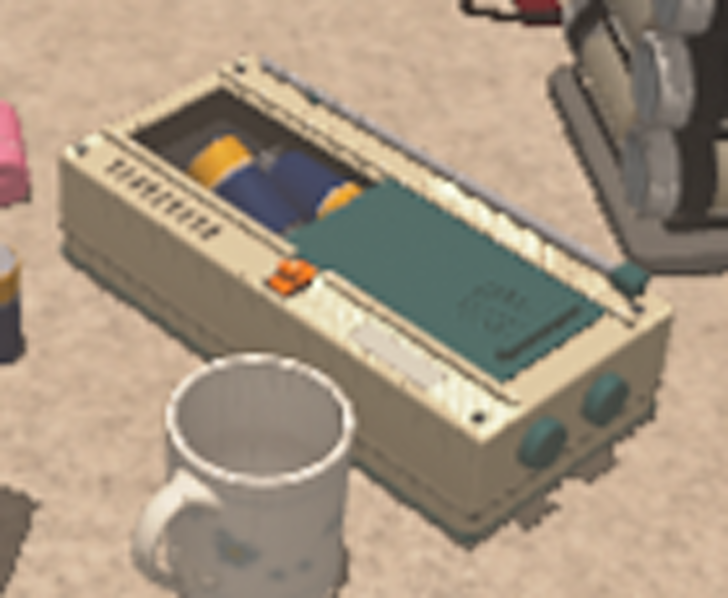

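The enlarged crop shows the near cell with its gold end raised at (220,155). The far cell has its gold end at (340,195) and is already home. The orange lock is at (290,275) and the ridge at (540,330). The radio origin is about (0.519, 0.0165) with yaw 6.5°; the lock position agrees to 1.5 mm. I'll move above the recess with the fingers shut.

```bash
python3 -m pendant '[{"dx":41.4,"dy":-38.7,"twist":-48.2},{"dx":41.4,"dy":-38.7,"twist":-48.2},{"dx":41.4,"dy":-38.7,"twist":-48.2},{"dx":41.4,"dy":-38.7,"twist":-48.2},{"dx":41.4,"dy":-38.7,"twist":-48.2},{"dx":41.4,"dy":-38.7,"twist":-48.2},{"dx":41.4,"dy":-38.7,"twist":-48.2},{"dx":41.4,"dy":-38.7,"twist":-48.2},{"dx":41.4,"dy":-38.7,"twist":-48.2},{"dx":41.4,"dy":-38.7,"twist":-48.2}]' 0 60
cat >> h.py <<'E'
O=np.array([.519,.0165,0]);YAW=6.5
def rad(p): return (np.asarray(p)-O)@R.from_euler("z",YAW,degrees=True).as_matrix()*1000
def show():
    s=ctrl.get_state();M=R.from_quat(s["tcp_rot"]).as_matrix()
    print("t",round(s["time"],2),"radio mm",rad(s["eef_pos"]).round(1),"toolx yaw",round(np.degrees(np.arctan2(M[1,0],M[0,0])),1),"F",np.round(s["contact_force"],1),"open",round(s["opening"],2))
    return s,M
def wcloud():
    s,M=show();c=ctrl.read_camera("wrist");K=c["camera_matrix"];d=c["depth"];v,u=np.mgrid[:384,:512]
    x=(u-K[0,2])/K[0,0];y=(v-K[1,2])/K[1,1];t=np.hypot(x,y);k=np.tan(np.minimum(t,1.4))/np.maximum(t,1e-9)
    p=np.stack([x*k*d,-y*k*d,-d],-1);T=np.array(c["tool_from_camera"])
    return c["img"],(p@T[:3,:3].T+T[:3,3])@M.T+np.array(s["eef_pos"])
E
python3 - <<'E'
from h import *
I,P=wcloud();Q=rad(P);np.savez("w1.npz",I=I,Q=Q);save("w1.png",I,1.5)
D=np.load("v.npz");P=D["b"];z=P[...,2]
n,l,st,c=cv2.connectedComponentsWithStats(((z>.085)&(z<.2)&(P[...,0]>.25)&(P[...,0]<.9)&(abs(P[...,1])<.45)).astype(np.uint8))
for i in range(1,n):
    if st[i,4]>30: q=P[l==i];print(c[i].round(),q.min(0).round(3),q.max(0).round(3))
h=cv2.cvtColor(I,cv2.COLOR_RGB2HSV).astype(int)
for nm,lo,hi in [("orange",(5,170,120),(15,255,255)),("gold",(17,120,60),(30,255,255)),("teal",(75,70,40),(100,255,255))]:
    m=np.all((h>=lo)&(h<=hi),-1)&(abs(Q[...,0])<75)&(abs(Q[...,1])<160)&(Q[...,2]>30)
    n,l,st,c=cv2.connectedComponentsWithStats(m.astype(np.uint8))
    for i in range(1,n):
        if st[i,4]>30: q=Q[l==i];print(nm,c[i].round(),st[i,4],np.percentile(q,[3,50,97],0).round(1).tolist())
m=(Q[...,2]>60)&(Q[...,2]<80)&(abs(Q[...,0])<100)&(abs(Q[...,1])<200)
print(cv2.minAreaRect(Q[m][:,:2].astype(np.float32)))
E
```

```text
t 0.2 radio mm [ -67.5 -460.1  192.8] toolx yaw 48.3 F [-0.5 -0.4  0.1] open 1.0
[374. 149.] [ 0.628 -0.288  0.085] [0.9  0.45 0.2 ]
[211. 116.] [0.475 0.345 0.085] [0.522 0.391 0.17 ]
[274. 226.] [ 0.343 -0.128  0.085] [ 0.425 -0.045  0.093]
[476. 237.] [ 0.658 -0.418  0.085] [ 0.75  -0.348  0.161]
[507. 256.] [ 0.709 -0.45   0.085] [ 0.717 -0.438  0.117]
((-63.77672576904297, -135.5687713623047), (16.198177337646484, 40.405155181884766), 28.41964340209961)$[0]: bad value
```

View pics/w1.png

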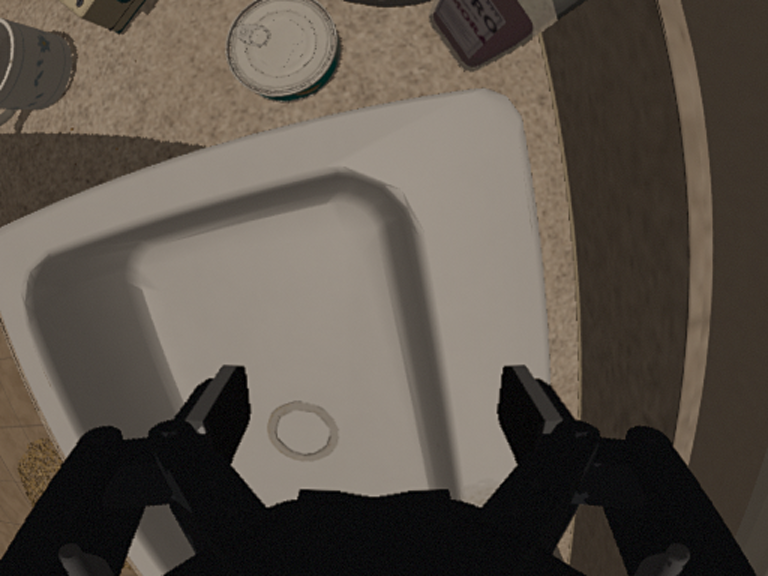

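The rows were refused because they ask for too large a jump, so nothing moved. The wrist picture shows only the sink, the tin at (285,50) and the mug at (25,70). I'll send incremental rows.

```bash
python3 -m pendant '[{"dx":4.1,"dy":-3.9,"twist":-5},{"dx":8.3,"dy":-7.7,"twist":-10},{"dx":12.4,"dy":-11.6,"twist":-15},{"dx":16.6,"dy":-15.5,"twist":-20},{"dx":20.7,"dy":-19.3,"twist":-25},{"dx":24.8,"dy":-23.2,"twist":-30},{"dx":29,"dy":-27,"twist":-35},{"dx":33,"dy":-31,"twist":-40},{"dx":37.3,"dy":-34.8,"twist":-45},{"dx":41.4,"dy":-38.7,"twist":-48.2}]' 0 60
cat > look.py <<'E'
from h import *
import sys
I,P=wcloud();Q=rad(P);n0=sys.argv[1];np.savez(n0+".npz",I=I,Q=Q);save(n0+".png",I,1.5)
h=cv2.cvtColor(I,cv2.COLOR_RGB2HSV).astype(int)
for nm,lo,hi in [("orange",(5,170,120),(15,255,255)),("gold",(17,120,60),(30,255,255)),("teal",(75,70,40),(100,255,255))]:
    m=np.all((h>=lo)&(h<=hi),-1)&(abs(Q[...,0])<75)&(abs(Q[...,1])<160)&(Q[...,2]>30)
    n,l,st,c=cv2.connectedComponentsWithStats(m.astype(np.uint8))
    for i in range(1,n):
        if st[i,4]>30: q=Q[l==i];print(nm,c[i].round(),st[i,4],np.percentile(q,[3,50,97],0).round(1).tolist())
m=(Q[...,2]>60)&(Q[...,2]<80)&(abs(Q[...,0])<100)&(abs(Q[...,1])<200)
print(cv2.minAreaRect(Q[m][:,:2].astype(np.float32)))
E
python3 look.py w2
```

```text
t 0.25 radio mm [ -67.4 -460.2  193.1] toolx yaw 48.3 F [-0.1  0.3  1. ] open 1.0
((-63.715721130371094, -135.75791931152344), (16.783531188964844, 41.36994171142578), 28.817110061645508)$[0]: bad value
```

View pics/w2.png

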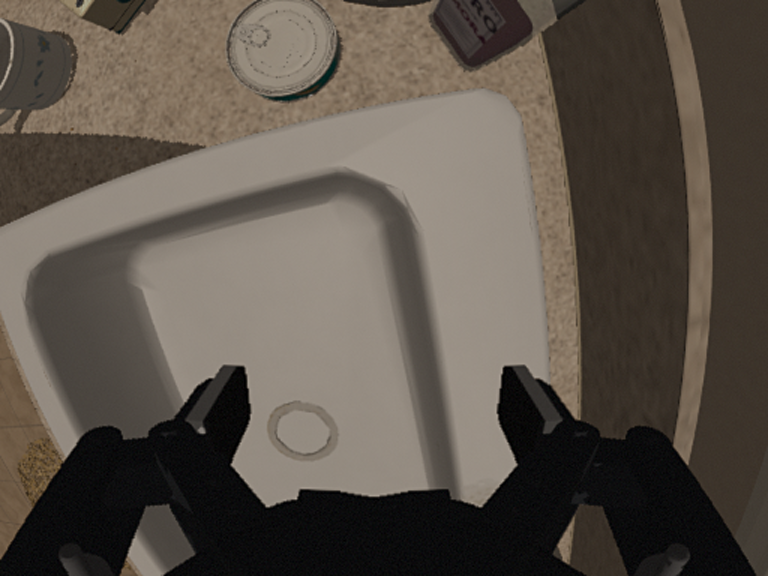

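It was refused again and the view hasn't changed. Perhaps every row needs all four keys.

```bash
python3 -m pendant '[{"dx":4.1,"dy":-3.9,"dz":0,"twist":-5},{"dx":8.3,"dy":-7.7,"dz":0,"twist":-10},{"dx":12.4,"dy":-11.6,"dz":0,"twist":-15},{"dx":16.6,"dy":-15.5,"dz":0,"twist":-20},{"dx":20.7,"dy":-19.3,"dz":0,"twist":-25},{"dx":24.8,"dy":-23.2,"dz":0,"twist":-30},{"dx":29,"dy":-27,"dz":0,"twist":-35},{"dx":33,"dy":-31,"dz":0,"twist":-40},{"dx":37.3,"dy":-34.8,"dz":0,"twist":-45},{"dx":41.4,"dy":-38.7,"dz":0,"twist":-48.2}]' 0 60 && python3 look.py w3
```

```text
time: 1.55
eef_pos: [0.4902, 0.1198, 0.1941]
tcp_rot: [0.665, 0.747, 0.0, 0.0]
contact_force: [0.4, 0.2, 1.1]
opening: -0.002
finger_force: 0.0
t 1.55 radio mm [-17.  105.9 194.1] toolx yaw 96.7 F [0.4 0.2 1.1] open -0.0
gold [249. 214.] 333 [[-31.0, 60.7, 72.3], [-16.2, 69.1, 82.8], [-0.1, 77.4, 88.0]]
gold [285. 251.] 184 [[16.2, 9.0, 58.7], [25.9, 16.5, 67.3], [36.5, 23.7, 71.5]]
teal [289. 268.] 323 [[-3.0, -17.0, 72.2], [31.8, -0.4, 73.4], [40.4, 112.9, 262.5]]
teal [249. 320.] 233 [[-21.2, -100.0, 72.1], [-15.9, -80.0, 73.5], [-10.6, 100.5, 281.6]]
((2.7339553833007812, 20.196022033691406), (243.7071990966797, 140.9124755859375), 89.80763244628906)
```

View pics/w3.png

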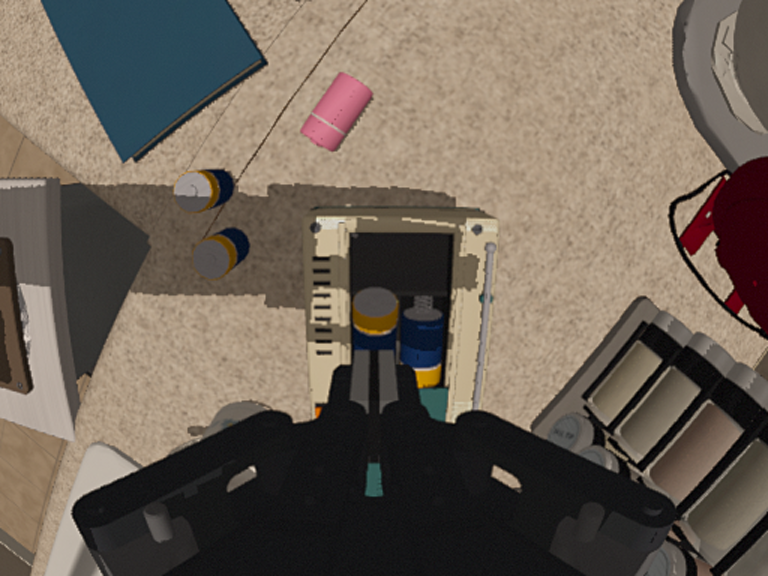

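```bash
python3 - <<'E'
import numpy as np
Q=np.load("w3.npz")["Q"]
m=(Q[...,2]>66)&(Q[...,2]<74)&(Q[...,1]>0)
for y in (90,100,110,120): # bay walls & radio sides at section y
    x=np.sort(Q[m&(abs(Q[...,1]-y)<3)][:,0]);g=np.diff(x);i=g.argmax();print(y,x[0],x[-1],"gap",x[i],x[i+1])
for x in (-20,0,20):
    y=np.sort(Q[m&(abs(Q[...,0]-x)<3)&(Q[...,1]>85)][:,1]);print(x,y[:1],y[-1:])
for y in range(20,90,6):
    q=Q[(abs(Q[...,0]+18.5)<3)&(abs(Q[...,1]-y)<2)&(Q[...,2]<120)];print(y,q[:,2].round(0).max() if len(q) else None)
E
```

```text
90 -65.96882601623196 329.0807095523311 gap 71.95220865240773 322.0590496084974
100 -66.93464079212937 315.46896243623513 gap 72.60689074546313 309.92985681170535
110 -66.43990569944947 305.66113266666565 gap 72.4422195274385 299.69646254059876
120 -65.79086079569208 295.53490670264716 gap 72.76455656542724 291.1422052701302
-20 [85.19043764] [141.76620957]
0 [129.22095918] [141.12105548]
20 [129.46339212] [141.27005829]
20 None
26 None
32 None
38 None
44 75.0
50 78.0
56 81.0
62 84.0
68 87.0
74 89.0
80 82.0
86 73.0
```

The wrist view shows the near cell tilted with its button end at (375,300) px, the fingers directly in line below it, and the open recess at (400,260). A close check shifts the radio origin by about +1.8 mm in x and +1 mm in y. Next I'll lower into the recess, tip at about 62 mm.

```bash
sed -i 's/O=np.array(.*\]);/O=np.array([.5207,.0177,0]);/' h.py
python3 -m pendant '[{"dx":0,"dy":0,"dz":5,"twist":0},{"dx":0,"dy":0,"dz":10,"twist":0},{"dx":0,"dy":0,"dz":13.2,"twist":0},{"dx":0,"dy":0,"dz":13.2,"twist":0}]'; python3 -c "from h import *;show()"
```

```text
time: 2.1
eef_pos: [0.4877, 0.1178, 0.0589]
tcp_rot: [0.666, 0.746, -0.002, -0.002]
contact_force: [0.1, -0.0, -0.2]
opening: 0.002
finger_force: 0.0
t 2.1 radio mm [-21.5 103.2  58.9] toolx yaw 96.5 F [ 0.1 -0.  -0.2] open 0.0
```

```bash
python3 -m pendant '[{"dx":0,"dy":0.25,"dz":-0.2,"twist":0},{"dx":-0.4,"dy":0.25,"dz":-0.2,"twist":0},{"dx":-0.7,"dy":0.25,"dz":-0.2,"twist":0},{"dx":-0.9,"dy":0.25,"dz":-0.2,"twist":0},{"dx":-1.1,"dy":0.25,"dz":-0.2,"twist":0}]';python3 -c "from h import *;show()"
python3 -m pendant '[{"dx":-0.2,"dy":0,"dz":0,"twist":0},{"dx":-0.4,"dy":0,"dz":0,"twist":0},{"dx":-0.5,"dy":0,"dz":0,"twist":0},{"dx":-0.5,"dy":0,"dz":0,"twist":0}]'; python3 -c "from h import *;show()"
```

```text
time: 2.72
eef_pos: [0.4942, 0.1071, 0.0639]
tcp_rot: [0.666, 0.746, 0.0, 0.0]
contact_force: [-1.0, -0.2, 0.1]
opening: 0.0
finger_force: 0.0
t 2.73 radio mm [-16.3  91.8  63.9] toolx yaw 96.5 F [-1.  -0.2  0.1] open 0.0
time: 3.22
eef_pos: [0.4947, 0.1023, 0.0637]
tcp_rot: [0.666, 0.746, -0.0, -0.0]
contact_force: [-0.8, 0.3, -1.1]
opening: -0.001
finger_force: 0.0
t 3.23 radio mm [-16.3  87.   63.7] toolx yaw 96.5 F [-0.8  0.3 -1.1] open -0.0
```

```bash
python3 look.py w4; python3 - <<'E'
from h import *
d=np.load("w4.npz");c=ctrl.read_camera("side")["img"]
a=cv2.resize(d["I"][120:320,130:390],(520,400));b=cv2.resize(c[140:240,220:345],(500,400))
save("v4.png",np.hstack([a,b])[:, :1020],0.78)
E
```

```text
t 3.23 radio mm [-16.3  87.   63.7] toolx yaw 96.5 F [-0.8  0.3 -1.1] open -0.0
teal [364. 233.] 34 [[58.2, 80.6, 72.5], [59.0, 83.3, 75.1], [60.3, 85.2, 76.9]]
teal [249. 326.] 109 [[-19.6, 1.5, 71.7], [-15.9, 6.6, 73.4], [-12.1, 96.9, 175.3]]
((0.7808151245117188, 68.98094177246094), (143.87794494628906, 139.8988037109375), 89.80770111083984)
```

View pics/v4.png

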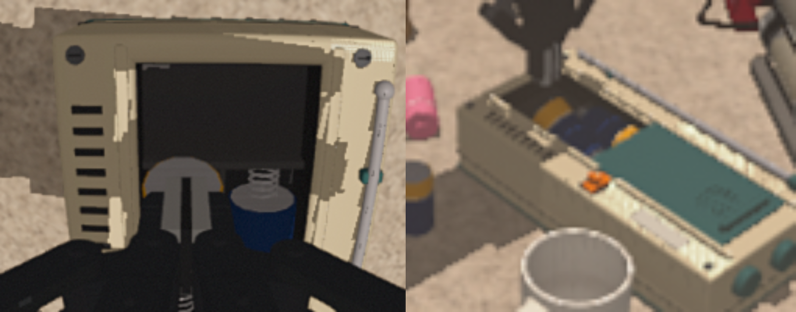

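The left view shows the silver button face at (185,200), close to the wall line at y≈165. The side view shows the fingers at (545,75) beside the gold end at (555,110). I'll read the depth there.

```bash
python3 - <<'E'
from h import *
d=np.load("w4.npz");Q=d["Q"]
for X in (-30,-27,-7):
  m=(abs(Q[...,0]-X)<1.5)&(Q[...,1]>40)&(Q[...,1]<128)&(Q[...,2]<100)
  q=Q[m];q=q[np.argsort(q[:,1])];print(X,[tuple(v) for v in q[::max(1,len(q)//25),1:].round(0).astype(int).tolist()])
c=ctrl.read_camera("side");q=rad(cloud(c));h=cv2.cvtColor(c["img"],cv2.COLOR_RGB2HSV).astype(int)
m=np.all((h>=(17,120,60))&(h<=(30,255,255)),-1)&(abs(q[...,0]+18)<20)&(q[...,1]>40)&(q[...,1]<110)
print(np.percentile(q[m],[3,50,97],0).round(1))
m=(h[...,2]<60)&(abs(q[...,0]+18)<20)&(q[...,1]>70)&(q[...,1]<115)&(q[...,2]>64)&(q[...,2]<85)
print(np.percentile(q[m],[3,50,97],0).round(1))
E
```

```text
-30 [(79, 79), (80, 77), (81, 73), (82, 69), (82, 71), (83, 72), (83, 68), (84, 69), (84, 64), (86, 47), (89, 47), (91, 48), (93, 48), (96, 47), (98, 48), (101, 47), (104, 48), (106, 47), (109, 48), (111, 46), (113, 48), (116, 48), (118, 47), (119, 46), (122, 47), (124, 47)]
-27 [(79, 77), (80, 75), (81, 74), (82, 70), (83, 49), (83, 70), (84, 69), (85, 66), (85, 65), (86, 63), (89, 48), (91, 48), (93, 48), (95, 47), (98, 47), (99, 46), (102, 46), (104, 48), (107, 46), (109, 47), (112, 46), (114, 47), (117, 46), (119, 47), (122, 48), (124, 48)]
-7 [(79, 76), (81, 75), (82, 72), (83, 55), (83, 69), (83, 47), (84, 66), (85, 62), (86, 47), (89, 47), (92, 47), (94, 48), (97, 47), (99, 48), (101, 47), (104, 48), (106, 48), (108, 48), (110, 47), (112, 47), (114, 47), (116, 48), (118, 48), (120, 48), (122, 47), (124, 46)]
[[-33.8  59.1  72.3]
 [-26.2  66.6  81.7]
 [ -7.8  74.7  87.4]]Traceback (most recent call last):
  File "<stdin>", line 10, in <module>
    return _quantile_unchecked(
        a, q, axis, out, overwrite_input, method, keepdims, weights)
    return _ureduce(a,
                    func=_quantile_ureduce_func,
    ...<5 lines>...
                    overwrite_input=overwrite_input,
                    method=method)
    r = func(a, **kwargs)
    result = _quantile(arr,
                       quantiles=q,
    ...<2 lines>...
                       out=out,
                       weights=wgt)
    slices_having_nans = np.isnan(arr[-1, ...])
                                  ~~~^^^^^^^^^
IndexError: index -1 is out of bounds for axis 0 with size 0
```

The face's lower edge is still at y≈86, so contact is only starting: the finger's front is about at the TCP. I'll push on.

```bash
python3 -m pendant '[{"dx":-0.2,"dy":-0.2,"dz":0.1,"twist":0},{"dx":-0.4,"dy":-0.2,"dz":0.1,"twist":0},{"dx":-0.6,"dy":-0.2,"dz":0.1,"twist":0},{"dx":-0.8,"dy":-0.2,"dz":0.1,"twist":0},{"dx":-0.8,"dy":-0.2,"dz":0.1,"twist":0}]' >/dev/null
cat > prof.py <<'E'
from h import *
I,P=wcloud();Q=rad(P)
for X in (-30,-27,-7):
  m=(abs(Q[...,0]-X)<1.5)&(Q[...,1]>40)&(Q[...,1]<96)&(Q[...,2]<100)
  q=Q[m];q=q[np.argsort(q[:,1])];print(X,[tuple(v) for v in q[::max(1,len(q)//18),1:].round(0).astype(int).tolist()])
c=ctrl.read_camera("side");q=rad(cloud(c));h=cv2.cvtColor(c["img"],cv2.COLOR_RGB2HSV).astype(int)
m=np.all((h>=(17,120,60))&(h<=(30,255,255)),-1)&(abs(q[...,0]+18)<20)&(q[...,1]>30)&(q[...,1]<110)
if m.any(): print("side gold",np.percentile(q[m],[3,50,97],0).round(1).tolist())
save("last_w.png",I,1.5);save("last_s.png",c["img"][140:240,220:345],5)
E
python3 prof.py
```

```text
t 4.0 radio mm [-18.2  78.9  62.8] toolx yaw 96.5 F [-0.3 -0.2  1. ] open 0.0
-30 [(73, 80), (75, 84), (77, 82), (78, 81), (79, 81), (80, 76), (80, 76), (81, 72), (82, 73), (82, 71), (82, 71), (83, 54), (84, 48), (84, 67), (85, 65), (87, 47), (89, 48), (91, 48), (93, 47), (96, 47)]
-27 [(75, 84), (76, 83), (77, 85), (78, 81), (79, 80), (80, 75), (81, 75), (82, 73), (82, 70), (83, 53), (83, 69), (84, 69), (84, 67), (85, 64), (86, 47), (88, 47), (90, 47), (93, 47), (95, 46)]
-7 [(75, 84), (76, 83), (77, 83), (78, 79), (79, 78), (79, 78), (80, 76), (81, 75), (82, 50), (82, 51), (83, 48), (83, 70), (84, 68), (85, 65), (85, 48), (87, 49), (89, 47), (91, 48), (93, 47), (96, 47)]
side gold [[-33.5, 59.7, 70.4], [-25.7, 67.0, 82.1], [-11.2, 75.1, 87.4]]
```

```bash
python3 - <<'E'
import cv2,numpy as np
a=cv2.imread("pics/last_w.png")[150:576,150:620];b=cv2.imread("pics/last_s.png")
b=cv2.resize(b,(532,426));o=np.hstack([a,b]);cv2.imwrite("pics/v5.png",cv2.resize(o,None,fx=.79,fy=.79))
E
```

```text
(no output)
```

View pics/v5.png

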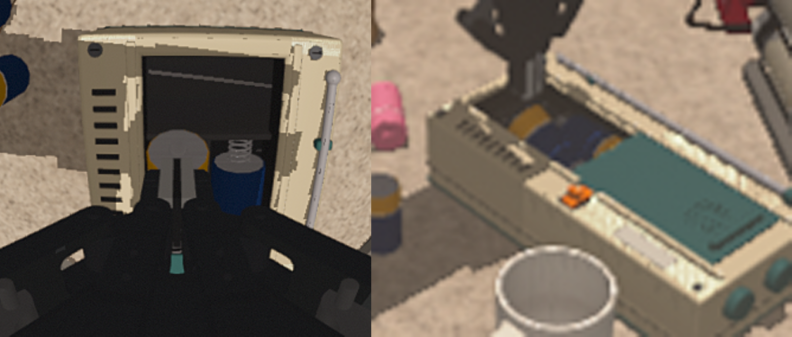

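The wrist view shows the finger plates at (177,185) overlying the face at (178,150). The side view shows the fingers at (530,75), just beyond the gold end at (525,120). I'll measure the actual fingertip.

```bash
python3 - <<'E'
from h import *
I,P=wcloud();Q=rad(P)
for X in (-26,-24,-22,-18,-15,-12):
  m=(abs(Q[...,0]-X)<1)&(Q[...,1]>50)&(Q[...,1]<96)&(Q[...,2]<180)&(Q[...,2]>50)
  q=Q[m];q=q[np.argsort(-q[:,1])];print(X,[tuple(v) for v in q[::max(1,len(q)//18),1:].round(0).astype(int).tolist()])
c=ctrl.read_camera("side");q=rad(cloud(c))
m=(abs(q[...,0]+18)<25)&(q[...,1]>76)&(q[...,1]<110)&(q[...,2]>76)&(q[...,2]<110)
k=q[m];k=k[np.argsort(k[:,2])];print(k[::max(1,len(k)//25)].round(0).astype(int).tolist())
print(ctrl.get_state()["qpos"])
E
```

```text
t 4.1 radio mm [-18.3  79.   62.7] toolx yaw 96.5 F [-0.1 -0.  -0.1] open 0.0
-26 [(96, 177), (96, 166), (96, 170), (96, 166), (95, 167), (93, 147), (92, 147), (91, 156), (91, 154), (91, 159), (91, 151), (87, 127), (86, 122), (86, 126), (86, 64), (85, 127), (83, 70), (81, 75), (78, 81)]
-24 [(96, 179), (96, 179), (96, 178), (96, 171), (95, 179), (92, 145), (91, 159), (91, 151), (91, 147), (91, 152), (91, 154), (90, 157), (90, 123), (90, 105), (90, 135), (89, 124), (85, 121), (82, 71), (79, 76)]
-22 [(96, 174), (95, 173), (93, 172), (91, 148), (91, 153), (91, 153), (91, 149), (90, 178), (90, 172), (90, 125), (90, 106), (90, 179), (89, 175), (89, 176), (87, 161), (84, 169), (82, 71), (77, 149), (72, 155)]
-18 [(91, 179), (90, 134), (90, 106), (90, 123), (90, 177), (90, 123), (90, 126), (89, 176), (89, 175), (87, 138), (85, 138), (84, 72), (83, 138), (82, 78), (80, 137), (78, 137), (75, 137), (72, 138), (69, 137)]
-15 [(96, 166), (91, 143), (91, 147), (91, 137), (90, 138), (90, 115), (90, 107), (90, 116), (90, 177), (89, 125), (89, 175), (88, 157), (85, 148), (83, 148), (81, 165), (78, 146), (74, 149), (72, 150), (68, 148)]
-12 [(96, 176), (96, 169), (96, 166), (96, 176), (95, 180), (92, 145), (91, 146), (91, 159), (91, 156), (91, 148), (91, 149), (90, 132), (90, 124), (90, 124), (90, 125), (89, 129), (85, 68), (82, 70), (79, 78)]
[[-42, 84, 76], [-33, 79, 77], [-42, 99, 77], [-23, 77, 84], [-24, 80, 102], [-28, 88, 106]]
[-1.36022893e-02  5.88372424e-02  2.09611366e+00  2.17211915e-05
  9.86704899e-01 -1.27912350e-01]
```

```bash
python3 - <<'E'
from h import *
s,M=show()
for n in("side","scene"):
    c=ctrl.read_camera(n);K=c["camera_matrix"];C=R.from_quat(c["rotation"]).as_matrix();q=rad(cloud(c))
    print(n,"cam",rad(c["xyz"]).round(0))
    for dz in range(-5,80,6):
        p=(np.array(s["eef_pos"])+[0,0,dz/1000]-np.array(c["xyz"]))@C
        u=K[0,0]*p[0]/-p[2]+K[0,2];v=-K[1,1]*p[1]/-p[2]+K[1,2];u,v=int(round(u)),int(round(v))
        print(dz,u,v,q[v,u-3].round(0),q[v,u].round(0),q[v,u+3].round(0),c["img"][v,u])
c=ctrl.read_camera("wrist");print(np.round(c["tool_from_camera"],3).tolist())
E
```

```text
t 4.2 radio mm [-18.3  79.1  62.7] toolx yaw 96.5 F [-0.4  0.3  0. ] open 0.0
side cam [-678. -594.  766.]
-5 265 180 [-40.  67.  75.] [-34.  62.  74.] [-29.  55.  76.] [126  95  56]
1 265 178 [-34.  73.  74.] [-28.  68.  74.] [-25.  60.  77.] [126  91  43]
7 265 176 [-33.  74.  80.] [-27.  69.  80.] [-25.  60.  84.] [128  92  43]
13 265 174 [  3. 111.  49.] [-25.  72.  84.] [-21.  64.  86.] [128  93  46]
19 265 172 [ 11. 121.  46.] [-23.  74.  88.] [-15.  71.  86.] [72 60 48]
25 265 171 [ 13. 122.  48.] [ 20. 117.  48.] [-13.  72.  88.] [60 53 49]
31 265 169 [ 18. 128.  49.] [ 26. 124.  47.] [ 33. 119.  47.] [79 73 68]
37 265 167 [ 21. 131.  54.] [-24.  73. 105.] [-18.  68. 105.] [71 65 61]
43 265 165 [-29.  79. 111.] [-25.  72. 113.] [-22.  65. 115.] [63 57 52]
49 265 163 [-30.  79. 117.] [-26.  72. 119.] [-20.  67. 119.] [64 57 53]
55 265 161 [-30.  79. 124.] [-25.  73. 125.] [-18.  69. 123.] [63 57 52]
61 265 159 [-29.  80. 129.] [-28.  70. 134.] [-21.  67. 132.] [62 55 50]
67 265 157 [-42.  67. 147.] [-30.  68. 142.] [-19.  69. 136.] [58 52 47]
73 265 155 [-43.  65. 155.] [-31. 
[... 661 characters left out ...]
 50 46]
37 266 177 [-30.  81. 106.] [-27.  69. 112.] [-13.  70. 104.] [68 67 65]
43 266 176 [-30.  81. 110.] [-25.  71. 114.] [-14.  69. 109.] [68 67 66]
49 266 174 [-31.  79. 120.] [-26.  70. 123.] [-13.  70. 116.] [71 71 68]
55 266 173 [-31.  79. 124.] [-27.  69. 128.] [-15.  68. 122.] [68 68 65]
61 266 172 [-30.  81. 126.] [-26.  70. 131.] [-17.  66. 129.] [64 64 62]
67 266 170 [-43.  65. 150.] [-26.  70. 139.] [-17.  66. 137.] [45 45 44]
73 266 169 [-38.  70. 149.] [-25.  71. 142.] [-14.  69. 138.] [30 31 31]
79 266 167 [-39.  69. 158.] [-27.  69. 152.] [-14.  69. 146.] [21 23 24]
[[-0.001, 0.957, 0.29, 0.074], [1.0, 0.001, -0.0, 0.0], [-0.001, 0.29, -0.957, -0.18], [0.0, 0.0, 0.0, 1.0]]
```

Both fixed cameras agree that the shut fingers end 39 mm behind the reported TCP, at z≈102 here, and measure 22 (y) x 27 (x) mm. The push so far therefore passed over the cell. I'll work with tip z = eef z + 39 mm, go back over the recess and lower.

```bash
python3 -m pendant '[{"dx":1.3,"dy":0,"dz":0,"twist":0},{"dx":2.7,"dy":0,"dz":0,"twist":0},{"dx":2.7,"dy":0,"dz":0,"twist":0},{"dx":2.7,"dy":0,"dz":1.5,"twist":0},{"dx":2.7,"dy":0,"dz":3,"twist":0},{"dx":2.7,"dy":0,"dz":3.9,"twist":0},{"dx":2.7,"dy":0,"dz":3.9,"twist":0},{"dx":2.7,"dy":0,"dz":3.9,"twist":0}]'; python3 prof.py; python3 - <<'E'
from h import *
s,M=show();c=ctrl.read_camera("side");q=rad(cloud(c))
m=(abs(q[...,0]+18)<25)&(q[...,1]>88)&(q[...,1]<120)&(q[...,2]>55)&(q[...,2]<110)
k=q[m];k=k[np.argsort(k[:,2])];print(k[::max(1,len(k)//20)].round(0).astype(int).tolist())
E
```

```text
time: 5.35
eef_pos: [0.4908, 0.1209, 0.0239]
tcp_rot: [0.666, 0.746, 0.0, 0.0]
contact_force: [0.2, 0.3, 0.5]
opening: -0.0
finger_force: 0.0
t 5.35 radio mm [-18.  105.9  23.9] toolx yaw 96.5 F [0.2 0.3 0.5] open -0.0
-30 []
-27 []
-7 []
side gold [[-34.2, 58.9, 71.6], [-26.1, 67.1, 81.4], [-8.4, 74.7, 86.9]]
t 5.45 radio mm [-17.7 105.9  24.3] toolx yaw 96.5 F [ 0.3 -1.3  1. ] open 0.0
[[-21, 106, 60], [-23, 100, 68], [-17, 95, 70], [-31, 99, 72], [-40, 105, 73], [-38, 96, 74], [-18, 94, 75], [-31, 99, 75], [-22, 94, 77], [-31, 108, 80], [-14, 95, 82], [-29, 106, 84], [-30, 109, 86], [-31, 99, 88], [-29, 106, 90], [-6, 100, 92], [-25, 95, 94], [-13, 96, 98], [-31, 100, 101], [-26, 94, 105], [6, 101, 106], [-26, 94, 108], [-30, 101, 109]]
```

```bash
python3 -m pendant '[{"dx":-0.3,"dy":0,"dz":0,"twist":0},{"dx":-0.6,"dy":0,"dz":0,"twist":0},{"dx":-0.8,"dy":0,"dz":0,"twist":0},{"dx":-1,"dy":0,"dz":0,"twist":0},{"dx":-1.2,"dy":0,"dz":0,"twist":0},{"dx":-1.2,"dy":0,"dz":0,"twist":0}]'; python3 prof.py
```

```text
time: 6.25
eef_pos: [0.4918, 0.109, 0.0237]
tcp_rot: [0.666, 0.746, -0.0, -0.0]
contact_force: [-0.5, 0.5, -0.3]
opening: 0.0
finger_force: 0.2
t 6.25 radio mm [-18.4  94.   23.7] toolx yaw 96.5 F [-0.5  0.5 -0.3] open 0.0
-30 [(90, 46), (91, 47), (91, 46), (92, 47), (92, 48), (92, 47), (93, 46), (93, 47), (93, 48), (93, 48), (94, 47), (94, 47), (94, 47), (94, 47), (94, 48), (95, 47), (95, 46), (95, 48), (95, 47), (96, 47), (96, 46)]
-27 [(91, 46), (91, 47), (91, 47), (92, 47), (92, 48), (92, 48), (92, 47), (93, 46), (93, 47), (93, 48), (93, 48), (94, 47), (94, 46), (94, 47), (95, 48), (95, 48), (95, 48), (95, 46), (95, 47), (96, 47), (96, 47)]
-7 [(91, 47), (91, 47), (91, 47), (91, 47), (92, 48), (92, 47), (92, 49), (93, 47), (93, 47), (93, 47), (93, 48), (94, 47), (94, 48), (94, 47), (94, 48), (95, 48), (95, 47), (95, 47), (96, 49), (96, 48)]
side gold [[-34.1, 58.4, 71.0], [-25.3, 65.2, 80.5], [-10.7, 71.9, 86.5]]
```

```bash
python3 -m pendant '[{"dx":-0.2,"dy":0,"dz":0,"twist":0},{"dx":-0.4,"dy":0,"dz":0,"twist":0},{"dx":-0.6,"dy":0,"dz":0,"twist":0},{"dx":-0.6,"dy":0,"dz":0,"twist":0}]'; python3 prof.py|grep -v '^-'
python3 -m pendant '[{"dx":-0.2,"dy":0,"dz":0,"twist":0},{"dx":-0.4,"dy":0,"dz":0,"twist":0},{"dx":-0.4,"dy":0,"dz":0,"twist":0}]'; python3 prof.py|grep -v '^-'
```

```text
time: 6.85
eef_pos: [0.4924, 0.1031, 0.0236]
tcp_rot: [0.666, 0.746, -0.0, -0.0]
contact_force: [-0.3, 2.4, -0.1]
opening: 0.001
finger_force: 1.1
t 6.85 radio mm [-18.4  88.1  23.6] toolx yaw 96.5 F [-0.3  2.4 -0.1] open 0.0
side gold [[-34.1, 52.7, 72.0], [-27.1, 58.7, 81.1], [-9.8, 66.9, 86.8]]
time: 7.32
eef_pos: [0.493, 0.0992, 0.0237]
tcp_rot: [0.666, 0.746, 0.0, -0.0]
contact_force: [-0.4, 3.9, -0.9]
opening: 0.004
finger_force: 1.9
t 7.33 radio mm [-18.3  84.1  23.7] toolx yaw 96.5 F [-0.4  3.9 -0.9] open 0.0
side gold [[-33.7, 48.5, 71.8], [-25.4, 55.2, 80.8], [-9.5, 62.7, 85.8]]
```

```bash
python3 -m pendant '[{"dx":0,"dy":0,"dz":0.2,"twist":0},{"dx":0,"dy":0,"dz":0.4,"twist":0},{"dx":0,"dy":0,"dz":0.5,"twist":0},{"dx":0,"dy":0,"dz":0.5,"twist":0}]'; python3 prof.py|grep -v '^-'
```

```text
time: 7.92
eef_pos: [0.4929, 0.0995, 0.0186]
tcp_rot: [0.666, 0.746, 0.0, -0.0]
contact_force: [0.5, 6.0, -0.1]
opening: -0.002
finger_force: 2.5
t 7.92 radio mm [-18.4  84.4  18.6] toolx yaw 96.5 F [ 0.5  6.  -0.1] open -0.0
side gold [[-33.3, 50.6, 70.2], [-25.3, 57.2, 78.3], [-10.4, 62.9, 83.2]]
```

Down by 3 mm with 6 N on the spring. I'll wiggle sideways to break the friction and let it drop.

```bash
python3 -m pendant '[{"dx":0,"dy":0.4,"dz":0.1,"twist":0},{"dx":0,"dy":-0.2,"dz":0.1,"twist":0},{"dx":0,"dy":0.5,"dz":0.1,"twist":0},{"dx":0,"dy":-0.2,"dz":0.1,"twist":0},{"dx":0,"dy":0,"dz":0.1,"twist":0}]'; python3 prof.py|grep -v '^-'
```

```text
time: 8.65
eef_pos: [0.4918, 0.0991, 0.0179]
tcp_rot: [0.665, 0.746, -0.001, -0.001]
contact_force: [-3.7, 3.4, 5.5]
opening: 0.003
finger_force: 5.2
t 8.65 radio mm [-19.5  84.1  17.9] toolx yaw 96.6 F [-3.7  3.4  5.5] open 0.0
side gold [[-32.9, 49.7, 69.8], [-25.7, 56.9, 78.2], [-10.6, 64.3, 81.4]]
```

```bash
cat > tilt.py <<'E'
from h import *
s,M=show();out=[]
for n in("side","scene"):
    c=ctrl.read_camera(n);q=rad(cloud(c));h=cv2.cvtColor(c["img"],cv2.COLOR_RGB2HSV).astype(int)
    m=(np.all((h>=(17,110,50))&(h<=(30,255,255)),-1)|np.all((h>=(105,80,25))&(h<=(130,255,255)),-1))&(abs(q[...,0]+20)<13)&(q[...,1]>3)&(q[...,1]<100)&(q[...,2]>45)
    # cylinder radius 16.5, axis x=-18.5: lift each point to its crest
    k=q[m];cr=k[:,2]+16.5-np.sqrt(np.maximum(16.5**2-(k[:,0]+18.5)**2,0));ok=abs(k[:,0]+18.5)<13
    out.append(np.c_[k[ok,1],cr[ok]])
    p=np.polyfit(*out[-1].T,1);r=out[-1][:,1]-np.polyval(p,out[-1][:,0])
    print(n,len(r),"tilt",np.degrees(np.arctan(p[0])).round(1),"crest z at y=30,70",np.polyval(p,[30,70]).round(1),"y range",np.percentile(out[-1][:,0],[2,98]).round(0),"rms",r.std().round(1))
E
python3 tilt.py
```

```text
t 8.75 radio mm [-19.2  84.1  17.9] toolx yaw 96.6 F [-4.4  3.9  3.9] open -0.0
side 60 tilt 15.6 crest z at y=30,70 [72.7 83.8] y range [14. 63.] rms 2.5
scene 63 tilt 15.4 crest z at y=30,70 [72.6 83.7] y range [18. 65.] rms 2.3
```

Tilt is now 15.5°, so the cell's lower front edge is at about y 75, z 51. That is behind and below the lip (y 78, z 55.5). I'll back off, rise and press on the top of the button end.

```bash
python3 -m pendant '[{"dx":0.4,"dy":0.1,"dz":0,"twist":0},{"dx":0.8,"dy":0.1,"dz":0,"twist":0},{"dx":1.5,"dy":0.1,"dz":0,"twist":0},{"dx":1.5,"dy":0.1,"dz":0,"twist":0}]'; python3 tilt.py
python3 -m pendant '[{"dx":0,"dy":0,"dz":-2,"twist":0},{"dx":0,"dy":0,"dz":-3.8,"twist":0},{"dx":-1.5,"dy":0,"dz":-3.8,"twist":0},{"dx":-3.3,"dy":0,"dz":-3.8,"twist":0},{"dx":-3.3,"dy":0,"dz":-3.8,"twist":0},{"dx":-3.3,"dy":0,"dz":-3.2,"twist":0}]'; python3 tilt.py
```

```text
time: 9.35
eef_pos: [0.492, 0.1145, 0.0174]
tcp_rot: [0.665, 0.747, -0.0, -0.0]
contact_force: [0.3, 0.1, 0.4]
opening: -0.004
finger_force: 0.0
t 9.35 radio mm [-17.5  99.4  17.4] toolx yaw 96.6 F [0.3 0.1 0.4] open -0.0
side 94 tilt 15.3 crest z at y=30,70 [71.1 82.1] y range [16. 67.] rms 2.4
scene 70 tilt 15.2 crest z at y=30,70 [71.3 82.1] y range [19. 69.] rms 2.5
time: 10.2
eef_pos: [0.4961, 0.0809, 0.0494]
tcp_rot: [0.666, 0.746, 0.0, -0.0]
contact_force: [0.7, -0.3, -0.3]
opening: 0.0
finger_force: 0.0
t 10.2 radio mm [-17.3  65.6  49.4] toolx yaw 96.5 F [ 0.7 -0.3 -0.3] open 0.0
side 43 tilt 3.5 crest z at y=30,70 [76.1 78.6] y range [10. 71.] rms 2.6
scene 67 tilt 8.1 crest z at y=30,70 [72.6 78.3] y range [21. 69.] rms 5.3
```

Still held at 15°, with its corner against the inside of the wall. I'll press down.

```bash
python3 -m pendant '[{"dx":0,"dy":-0.1,"dz":0.5,"twist":0},{"dx":0,"dy":-0.1,"dz":0.9,"twist":0},{"dx":0,"dy":-0.1,"dz":1.2,"twist":0},{"dx":0,"dy":-0.1,"dz":1.5,"twist":0}]'; python3 -c "from h import *;show()"
python3 -m pendant '[{"dx":0,"dy":0,"dz":0.2,"twist":0},{"dx":0,"dy":0,"dz":0.5,"twist":0},{"dx":0,"dy":0,"dz":0.5,"twist":0}]'; python3 tilt.py
```

```text
time: 10.8
eef_pos: [0.4951, 0.0813, 0.0345]
tcp_rot: [0.666, 0.746, 0.0, 0.0]
contact_force: [0.6, 0.5, 0.0]
opening: 0.001
finger_force: 0.5
t 10.8 radio mm [-18.2  66.1  34.5] toolx yaw 96.6 F [0.6 0.5 0. ] open 0.0
time: 11.18
eef_pos: [0.4958, 0.0814, 0.0308]
tcp_rot: [0.666, 0.746, 0.0, 0.0]
contact_force: [-1.4, -0.0, 6.9]
opening: 0.004
finger_force: 2.9
t 11.18 radio mm [-17.5  66.1  30.8] toolx yaw 96.5 F [-1.4 -0.   6.9] open 0.0
side 13 tilt -8.2 crest z at y=30,70 [72.8 67. ] y range [ 7. 73.] rms 1.7
scene 42 tilt -1.8 crest z at y=30,70 [68.2 66.9] y range [21. 72.] rms 1.7
```

```bash
python3 -m pendant '[{"dx":0,"dy":0,"dz":0.2,"twist":0},{"dx":0,"dy":0,"dz":0.3,"twist":0},{"dx":0,"dy":0,"dz":0.3,"twist":0}]'
python3 -m pendant '[{"dx":0,"dy":0,"dz":-2,"twist":0},{"dx":0,"dy":0,"dz":-5,"twist":0},{"dx":4,"dy":0,"dz":-9,"twist":0},{"dx":6,"dy":0,"dz":-11,"twist":0},{"dx":6,"dy":0,"dz":-11,"twist":0}]'; python3 tilt.py; python3 prof.py
```

```text
time: 11.65
eef_pos: [0.4962, 0.0815, 0.0306]
tcp_rot: [0.665, 0.746, 0.0, -0.0]
contact_force: [-7.5, 0.5, 21.1]
opening: -0.003
finger_force: 10.4
time: 12.28
eef_pos: [0.4894, 0.1417, 0.1386]
tcp_rot: [0.665, 0.747, 0.001, 0.002]
contact_force: [-0.1, -0.8, -1.2]
opening: 0.001
finger_force: 0.0
t 12.28 radio mm [-17.1 126.8 138.6] toolx yaw 96.7 F [-0.1 -0.8 -1.2] open 0.0
side 75 tilt -2.9 crest z at y=30,70 [68.7 66.7] y range [19. 72.] rms 1.6
scene 56 tilt -5.1 crest z at y=30,70 [69.4 65.8] y range [21. 76.] rms 2.7
t 12.38 radio mm [-18.9 125.7 135.7] toolx yaw 96.6 F [-0.   0.3 -1.1] open 0.0
-30 [(76, 54), (83, 53), (83, 56), (83, 51), (83, 49), (83, 52), (83, 52), (83, 48), (84, 46), (85, 48), (86, 48), (86, 49), (86, 47), (88, 48), (88, 46), (88, 47), (90, 47), (90, 47), (91, 48), (92, 47), (92, 46), (93, 47), (94, 47), (94, 46), (95, 48), (96, 47)]
-27 [(82, 50), (82, 55), (83, 55), (83, 51), (83, 52), (83, 47), (83, 47), (83, 55), (84, 46), (85, 47), (85, 47), (86, 47), (87, 47), (88, 49), (88, 47), (89, 46), (90, 47), (91, 48), (91, 46), (92, 47), (93, 47), (94, 47), (94, 48), (95, 47), (96, 47)]
-7 [(76, 54), (80, 54), (82, 54), (83, 48), (83, 49), (83, 54), (83, 47), (84, 47), (85, 48), (86, 47), (88, 48), (88, 47), (90, 47), (91, 47), (92, 47), (93, 47), (94, 47), (95, 48), (96, 47)]
side gold [[-27.0, 60.2, 63.6], [-20.6, 65.7, 66.7], [-9.5, 75.0, 71.0]]
```

The cell is level (crest z ≈ 68, gold end up to y 76) and clear of the lip. Now I'll travel high to behind the cover ridge.

```bash
python3 -m pendant '[{"dx":-5,"dy":0.5,"dz":0,"twist":0},{"dx":-11,"dy":1,"dz":0,"twist":0},{"dx":-17,"dy":1.9,"dz":0,"twist":0},{"dx":-23,"dy":1.9,"dz":0,"twist":0},{"dx":-28.6,"dy":1.9,"dz":0,"twist":0},{"dx":-28.6,"dy":1.9,"dz":4,"twist":0},{"dx":-28.6,"dy":1.9,"dz":8,"twist":0},{"dx":-28.6,"dy":1.9,"dz":9.3,"twist":0},{"dx":-28.6,"dy":1.9,"dz":9.3,"twist":0}]'; python3 - <<'E'
from h import *
show();c=ctrl.read_camera("side");q=rad(cloud(c));h=cv2.cvtColor(c["img"],cv2.COLOR_RGB2HSV).astype(int)
m=(abs(q[...,0])<30)&(q[...,1]<-142)&(q[...,1]>-180)&(q[...,2]>62)&(q[...,2]<110);k=q[m];k=k[np.argsort(k[:,2])];print(k[::max(1,len(k)//15)].round(0).astype(int).tolist())
m=(abs(q[...,0])<30)&(abs(q[...,1]+130)<20)&(q[...,2]>77)&(q[...,2]<90);print("ridge",np.median(q[m],0),m.sum())
E
```

```text
time: 13.6
eef_pos: [0.5386, -0.141, 0.0424]
tcp_rot: [0.666, 0.746, -0.0, -0.001]
contact_force: [-0.6, -0.3, 1.0]
opening: 0.0
finger_force: 0.0
t 13.6 radio mm [-1.000e-01 -1.597e+02  4.240e+01] toolx yaw 96.5 F [-0.6 -0.3  1. ] open 0.0
[[-21, -149, 62], [-10, -150, 66], [-11, -148, 68], [-26, -145, 69], [-20, -149, 71], [-12, -143, 72], [-5, -165, 83], [-11, -163, 87], [-7, -171, 91], [-10, -167, 93], [3, -171, 97], [-12, -162, 99], [-13, -168, 101], [-14, -160, 103], [2, -170, 106], [-13, -164, 108], [1, -170, 109]]
ridge [  -8.91561393 -123.50436294   81.22886172] 48
```

```bash
python3 -m pendant '[{"dx":0,"dy":0,"dz":0.4,"twist":0},{"dx":1,"dy":0,"dz":0.4,"twist":0},{"dx":2.5,"dy":0,"dz":0.4,"twist":0},{"dx":4,"dy":0,"dz":0.4,"twist":0},{"dx":5.5,"dy":0,"dz":0.4,"twist":0},{"dx":7,"dy":0,"dz":0.4,"twist":0},{"dx":7,"dy":0,"dz":0.4,"twist":0}]'; python3 -c "from h import *;show()"
python3 -m pendant '[{"dx":1.5,"dy":0,"dz":0,"twist":0},{"dx":3,"dy":0,"dz":0,"twist":0},{"dx":4.5,"dy":0,"dz":0,"twist":0},{"dx":6,"dy":0,"dz":0,"twist":0},{"dx":7,"dy":0,"dz":0,"twist":0},{"dx":7,"dy":0,"dz":0,"twist":0}]'; python3 -c "from h import *;show()"
```

```text
time: 14.52
eef_pos: [0.5311, -0.0698, 0.0394]
tcp_rot: [0.665, 0.747, -0.0, -0.001]
contact_force: [-0.6, 0.9, -0.6]
opening: -0.002
finger_force: 0.0
t 14.53 radio mm [  0.4 -88.1  39.4] toolx yaw 96.6 F [-0.6  0.9 -0.6] open -0.0
time: 15.28
eef_pos: [0.5234, -0.0008, 0.0396]
tcp_rot: [0.665, 0.747, 0.0, -0.001]
contact_force: [-1.1, 0.3, -0.1]
opening: 0.002
finger_force: 0.0
t 15.28 radio mm [  0.5 -18.7  39.6] toolx yaw 96.6 F [-1.1  0.3 -0.1] open 0.0
```

```bash
cat > cov.py <<'E'
from h import *
show()
for n in("side","scene"):
    c=ctrl.read_camera(n);q=rad(cloud(c));h=cv2.cvtColor(c["img"],cv2.COLOR_RGB2HSV).astype(int)
    t=np.all((h>=(75,70,30))&(h<=(100,255,255)),-1)&(abs(q[...,0])<38)&(abs(q[...,1])<160)&(q[...,2]>66)&(q[...,2]<90)
    o=np.all((h>=(5,160,110))&(h<=(16,255,255)),-1)&(abs(q[...,0]+50)<25)&(abs(q[...,1]+15)<30)&(q[...,2]>66)&(q[...,2]<90)
    print(n,"teal y",np.percentile(q[t][:,1],[1,50,99]).round(1),t.sum(),"orange",np.median(q[o],0).round(1) if o.any() else None,np.percentile(q[o],[5,95],0).round(0).tolist() if o.any() else None)
E
python3 cov.py
```

```text
t 15.28 radio mm [  0.5 -18.7  39.6] toolx yaw 96.6 F [-1.1  0.3 -0.1] open 0.0
side teal y [ 57.9  92.6 116.3] 6 orange [-57.8 -18.9  74.7] [[-66.0, -22.0, 71.0], [-48.0, -14.0, 82.0]]
scene teal y [ -8.5  63.5 119.9] 366 orange [-57.2 -15.8  74.1] [[-63.0, -21.0, 72.0], [-46.0, -12.0, 83.0]]
```

```bash
python3 -m pendant '[{"dx":0.3,"dy":0,"dz":0,"twist":0},{"dx":0.6,"dy":0,"dz":0,"twist":0},{"dx":0.9,"dy":0,"dz":0,"twist":0},{"dx":1.1,"dy":0,"dz":0,"twist":0},{"dx":1.1,"dy":0,"dz":0,"twist":0}]'; python3 cov.py
```

```text
time: 16.0
eef_pos: [0.523, 0.0067, 0.0399]
tcp_rot: [0.665, 0.747, -0.002, 0.002]
contact_force: [-0.2, -7.3, -0.4]
opening: 0.001
finger_force: 4.0
t 16.0 radio mm [  1.  -11.2  39.9] toolx yaw 96.6 F [-0.2 -7.3 -0.4] open 0.0
side teal y [ 69.5 110.6 128. ] 7 orange [-59.2 -18.8  74.9] [[-65.0, -21.0, 72.0], [-46.0, -14.0, 81.0]]
scene teal y [ -2.5  68.3 126.3] 364 orange [-58.1 -17.6  74.9] [[-64.0, -22.0, 72.0], [-46.0, -11.0, 82.0]]
```

```bash
python3 -m pendant '[{"dx":0.3,"dy":0,"dz":0,"twist":0},{"dx":0.3,"dy":0,"dz":0,"twist":0}]'|grep -E "eef|force"
python3 -m pendant '[{"dx":-1.2,"dy":0,"dz":0,"twist":0},{"dx":-1.4,"dy":0,"dz":-2,"twist":0},{"dx":-1.2,"dy":-4,"dz":-4.5,"twist":0},{"dx":-1.0,"dy":-9,"dz":-4.5,"twist":0},{"dx":-1.0,"dy":-9,"dz":-4.5,"twist":0},{"dx":-1.0,"dy":-9,"dz":-2,"twist":0},{"dx":-1.0,"dy":-9,"dz":0.1,"twist":0},{"dx":-1.0,"dy":-9,"dz":0.1,"twist":0}]'; python3 cov.py
```

```text
eef_pos: [0.5231, 0.0068, 0.0402]
contact_force: [0.7, -16.5, -1.5]
finger_force: 8.3
time: 17.35
eef_pos: [0.433, -0.0077, 0.0374]
tcp_rot: [0.666, 0.746, -0.001, -0.002]
contact_force: [0.4, 0.4, -0.7]
opening: -0.003
finger_force: 0.0
t 17.35 radio mm [-90.  -15.3  37.4] toolx yaw 96.5 F [ 0.4  0.4 -0.7] open -0.0
side teal y [ -7.5  18.9 127. ] 17 orange [-57.9 -18.6  74.4] [[-65.0, -21.0, 70.0], [-47.0, -14.0, 80.0]]
scene teal y [ -3.5  12.3 122.6] 130 orange [-57.6 -17.6  75.7] [[-63.0, -20.0, 72.0], [-45.0, -11.0, 81.0]]
```

Cover is against its stop (16 N without moving). Now push the lock.

```bash
python3 -m pendant '[{"dx":0,"dy":0.8,"dz":0,"twist":0},{"dx":0,"dy":1.4,"dz":0,"twist":0},{"dx":0,"dy":2,"dz":0,"twist":0},{"dx":0,"dy":2.5,"dz":0,"twist":0},{"dx":0,"dy":2.9,"dz":0,"twist":0},{"dx":0,"dy":2.9,"dz":0,"twist":0}]'; python3 cov.py
python3 -m pendant '[{"dx":0,"dy":0.3,"dz":0,"twist":0},{"dx":0,"dy":0.4,"dz":0,"twist":0},{"dx":0,"dy":0.4,"dz":0,"twist":0}]'; python3 -c "from h import *;show()"
```

```text
time: 18.2
eef_pos: [0.463, -0.0049, 0.0386]
tcp_rot: [0.666, 0.746, 0.0, 0.0]
contact_force: [-0.6, 0.2, -0.4]
opening: 0.004
finger_force: 0.0
t 18.2 radio mm [-59.9 -16.   38.6] toolx yaw 96.5 F [-0.6  0.2 -0.4] open 0.0
side teal y [ -9.1  -2.3 125.9] 14 orange [-38.3 -19.3  70.5] [[-40.0, -20.0, 68.0], [-37.0, -18.0, 73.0]]
scene teal y [ -4.9  45.3 127.2] 144 orange None None
time: 18.68
eef_pos: [0.4666, -0.0045, 0.0386]
tcp_rot: [0.666, 0.746, -0.0, -0.0]
contact_force: [0.2, 0.1, 0.1]
opening: -0.0
finger_force: 0.3
t 18.68 radio mm [-56.3 -15.9  38.6] toolx yaw 96.5 F [0.2 0.1 0.1] open -0.0
```

```bash
python3 -m pendant '[{"dx":0,"dy":0.2,"dz":0,"twist":0},{"dx":0,"dy":0.4,"dz":0,"twist":0},{"dx":0,"dy":0.4,"dz":0,"twist":0}]'|grep -E "eef|force"; python3 cov.py
```

```text
eef_pos: [0.4702, -0.0041, 0.0386]
contact_force: [-2.6, -0.4, 1.4]
finger_force: 1.4
t 19.05 radio mm [-52.7 -15.9  38.6] toolx yaw 96.6 F [-2.6 -0.4  1.4] open -0.0
side teal y [ -8.2  82.8 127.7] 19 orange [-32.4 -20.3  72.7] [[-32.0, -20.0, 73.0], [-32.0, -20.0, 73.0]]
scene teal y [ -3.3  94.4 127. ] 143 orange None None
```

```bash
python3 -m pendant '[{"dx":0,"dy":0.3,"dz":0,"twist":0},{"dx":0,"dy":0.4,"dz":0,"twist":0},{"dx":0,"dy":0.4,"dz":0,"twist":0}]'|grep -E "eef|force"; python3 -m pendant '[{"dx":0,"dy":-1.5,"dz":0,"twist":0},{"dx":0,"dy":-2,"dz":-3,"twist":0},{"dx":4,"dy":-2,"dz":-7,"twist":0},{"dx":9,"dy":-2,"dz":-11,"twist":0},{"dx":14,"dy":-2,"dz":-13,"twist":0},{"dx":14,"dy":-2,"dz":-13,"twist":0}]'; python3 cov.py; python3 - <<'E'
from h import *
save("f.png",ctrl.read_camera("side")["img"][140:250,220:360],5)
E
```

```text
eef_pos: [0.4702, -0.004, 0.0384]
contact_force: [-14.5, -2.8, 9.6]
finger_force: 7.3
time: 20.27
eef_pos: [0.4403, 0.136, 0.1716]
tcp_rot: [0.664, 0.748, 0.003, 0.002]
contact_force: [-0.7, -0.2, 0.5]
opening: -0.004
finger_force: 0.0
t 20.27 radio mm [-66.5 126.7 171.6] toolx yaw 96.8 F [-0.7 -0.2  0.5] open -0.0
side teal y [-6.1 -1.6 94. ] 5 orange [-44.5 -18.2  74.7] [[-51.0, -21.0, 70.0], [-32.0, -13.0, 82.0]]
scene teal y [ -1.7  59.  125.6] 489 orange [-46.2 -16.2  74.5] [[-52.0, -21.0, 72.0], [-33.0, -11.0, 83.0]]
```

View pics/f.png

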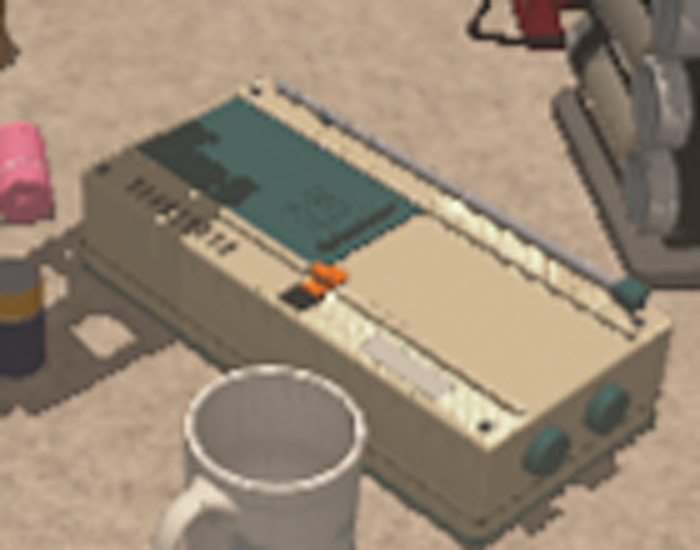

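The picture shows the cover shut, with its ridge at (360,230). The lock is in behind the cover's edge at (325,275), moved about 13–14 mm and stopped hard at 14 N. The other things haven't moved and the robot is clear, so I'll hand in.

```bash
python3 -c "
from plant import ctrl
print(ctrl.sign_off())"
```

```text
the job is handed in; nothing more can be done
None
```

The job is handed in: the cell lies level behind the wall, the cover is shut against its stop, and the lock is fully in behind it, after about 20 s of robot time; no verdict came back.

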